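# Set out the gift display on the sales board

## Task

Set out the gift display on the wooden board: the large card box centred on the rectangular inlay and square with it, the small card box centred and square on top of the large one, and the soap rose upright on the middle of the small box. Stand the tall candle jar on the round inlay at the end of the board nearest the blue glass ball and the short candle jar on the round inlay at the other end, so that the boxes stand between them. Set each piece down gently without dropping it, let go of everything, and leave the hand stamp and the loose ribbon spool behind the board where they are.

Things in the scene. Friction and masses are not known exactly. Their poses are not given: they have to be found in the camera images.
- display_board: Fixed brown wooden display board, 110 (its x) x 360 (its y) x 12 mm (top surface at 12 mm), with three flush dark inlays on its top: in the middle a rectangle 74 (x) x 96 (y) mm, and one 68 mm disc near each end, centred at y = +130 mm and y = -130 mm (x = 0). Origin: centre of the underside; z up. y runs along the board, to the robot's left when yaw is 0; yaw stays within 12 degrees.
- glass_ball: Fixed ornament: a blue glass ball on a turned reddish-brown foot, 64 mm across, 89 mm tall. It stands beyond one end of the board, about 260 mm from the board's middle; which end varies. That end is where the tall jar goes. Origin: centre of the underside; z up.
- tape_reel: Fixed tan roll of wide tape lying flat, 96 mm across, 48 mm tall. It stands beyond the other end of the board. Origin: centre of the underside; z up.
- large_box: Loose mauve card box with lid (fixed shut), 66 (its x) x 88 (its y) x 58 mm tall, 50 g. On the inlay its 88 mm side lies along the board. Origin: centre of the underside; z up.
- small_box: Loose plain cream card box with lid (fixed shut), 51 (its x) x 65 (its y) x 36 mm tall, 50 g. On the large box its long side lies along the long side of that box. Origin: centre of the underside; z up.
- soap_rose: Loose soap rose head, crimson, 48 mm across at the top petals and narrower at the foot, 30 mm tall, 20 g; any yaw is good. Origin: centre of the underside; z up.
- tall_jar: Loose glass candle jar with brass lid (fixed), 60 mm diameter, 85 mm tall, about 0.2 kg; the graspable body is 73 mm high; any yaw is good. Origin: centre of the underside; z up.
- short_jar: Loose glass candle jar with silver lid (fixed), 60 mm diameter, 60 mm tall, about 0.2 kg; the graspable body is 52 mm high; any yaw is good. Origin: centre of the underside; z up.
- wood_stamp: Bystander, loose: wooden hand stamp standing behind the board, 29 x 43 x 75 mm tall. Leave it alone. Origin: centre of the underside; z up.
- loose_spool: Bystander, loose: small spool of orange ribbon lying flat behind the board, 76 x 71 x 26 mm tall. Leave it alone. Origin: centre of the underside; z up.
Mind the look-alikes: they are no part of the job. Leave any orange look-alike of the large_box alone.

How it is judged:
By the outcome, as a careful person would: the job done as asked, in the order asked, and still so for the second after the job is handed in, with the robot touching nothing.
It also fails if it takes over 128 s, if anything falls off the work surface, if the arm or the gripper's body presses on something with over 40 N, if the wrist force passes 120 N, or if a joint passes its speed limit or range.

## Robot

A 6-joint arm with a two-finger parallel gripper is mounted at the origin on a cart in front of the work surface, level with it; the furniture and walls round the work are solid. World frame = base frame: x ahead of the robot, y to its left, z up, the work surface at z = 0. Lengths are in mm, angles in degrees, forces in N, time in s.
With the tool pointing down it reaches from about 325 to 850 mm from the base axis. Payload 15.5 kg.
Tool frame: the origin (TCP) lies midway between the tips of the shut fingers; the grasp point (between the pads) lies 19 mm behind it; x points along the fingers, y is the direction in which the jaws open and shut, and the axes are right-handed (so a half turn about x gives the same grasp; the last joint's range is limited). The gripper opens to 91 mm and grips with 3 to 60 N. Pads are 32 mm wide; open, the fingers measure 118 mm over their backs; the gripper's body (76 mm by 178 mm) begins 60 mm behind the grasp point.
Start: joints at [-73.997, 28.281, 77.091, -0, 74.628, -5.472], TCP at [228.805, -581.614, 213.915] pointing down, gripper open.
Joint ranges: [-166.48, 166.48], [-47.26, 123.95], [12.59, 153.08], [-70.14, 250.14], [6.76, 159.57], [-176.63, 176.63]. Speed limits (degrees/s): [108.29, 108.29, 147.25, 172.46, 172.46, 172.46].

## Interface

Orientations are given as [roll, pitch, yaw] about the fixed x, y, z axes, in that order (R = Rz(yaw) Ry(pitch) Rx(roll)).
In Python, from cell import env gives the robot as it stands.
- The arm moves only by the tool apply_moves, never from a script. Its argument "moves" is a list that holds one entry, the list of rows, each a list of 5 numbers: the closure, from -1 (fully open) to 1 (shut), so that 0 is half open, then the shift along the tool's x, y, z in m, then the turn about the tool's x in degrees. In form: [[[hand, tx, ty, tz, turn], ...]]. A call has exactly 8 rows; each row shifts and turns the commanded pose from where the row before left it, along the tool's axes as they then stand; what a row does not reach is not made up. A row lasts 1/12 s, in which the tool goes at most 41.7 mm and 7.16 degrees, less where a joint would pass 70% of its speed; a pose out of reach is approached as far as the arm can. A call with a gripper value outside its range is refused whole. The fingers move at their own pace and stop on an object; "squeeze" is the grip in N (left out, the last holds). Time passes only in rows, so rows that do not move let the fingers close, or fill a call up. It gives the time, the measured TCP pose, the force and the opening at its end, in the units of the state.
- env.observe(): the state, without advancing time (a new reading comes with each control period).
- env.read_camera(name): name is "side" or "top"; returns (picture, depth): 400x640x3 uint8, red, green, blue; 400x640 float32, mm along the optical axis (not along the pixel's ray), 0 where there is no reading.
- env.camera_model(name): a dict with "intrinsics" (3x3 intrinsics, pixels), "R" (3x3) and "t" (3): a world point X has camera coordinates R X + t. Camera axes: x right, y down, z forward; pixel columns grow to the right and rows downward; lengths in mm; the calibration is good to about 2 mm. A picture is of the moment at which its call begins. camera_model takes no time and is no camera call.
- env.sign_off(): hands the job in, once; it reports no verdict.
Trained networks look in the newest picture that a camera, given by its name, has taken for a name from the list of things; names that differ only in an ending like _2 or _b are one class to them, and where a whole thing is asked for, a point or a joint stands for the part that bears it (a point fixed in the world has none). Each returns a list of dicts, best first, with "confidence" (0 to 1); they miss things now and then, are a little off and sometimes report something else, mostly with a low value. They report only what shows in the picture. A call takes as long as a camera call. They do not tell look-alikes from the thing itself.
- env.regions_of(camera, label): "region" (400x640 bool, what is visible of it) and "box" ([left, top, right, bottom] in pixels, round what is visible of it).
The state is a dict: "time_s": time; "q": joint angles; "qvel": joint speeds; "joint_efforts": joint torques, N m; "tcp_pos": TCP position; "eef_rot": TCP orientation; "ft_force": force on the tool from outside, world axes, zero at the start; "moment": the same for the moment, N m; "grip_width": finger opening in mm.
Only numpy, scipy, OpenCV 4.12 (cv2) and the standard library are available. Lean on these libraries where they do the work, as an engineer would, in place of code of your own. Each camera call takes 0.05 s, during which the arm holds its last target.

## Working session

There is one attempt and no reset: what is moved stays moved. The work goes in short steps, Python scripts to look and compute and a tool call to move; the robot and the scene stay as the last step left them, time stands still between calls to the robot, and variables do not carry over. Pictures are saved under pics/ and viewed, and the job is handed in when it is done.

Besides the shell and the picture viewer there is one more tool, called after "Request:" in YAML: its name, and indented under it one key for each argument. apply_moves: Moves the arm, as the interface text tells. Its arguments: {"type":"object","properties":{"moves":{"type":"array","items":{"type":"array","items":{"type":"array","items":{"type":"number"}}}},"squeeze":{"type":"number"}},"required":["moves"]}

```bash
ls; mkdir -p pics; cat > h.py <<'E'
import numpy as np, cv2, json
from cell import env
def snap(c,fn):
    p,d=env.read_camera(c); cv2.imwrite('pics/'+fn,p[:,:,::-1]); return p,d
def world(c,d):
    m=env.camera_model(c);K=np.array(m['intrinsics']);R=np.array(m['R']);t=np.array(m['t'])
    v,u=np.mgrid[0:400,0:640]
    X=np.stack([(u-K[0,2])/K[0,0]*d,(v-K[1,2])/K[1,1]*d,d],-1)
    return (X-t)@R
def proj(c,P):
    m=env.camera_model(c);K=np.array(m['intrinsics']);Y=np.array(m['R'])@P+np.array(m['t']);y=K@Y;return y[:2]/y[2]
E
python3 - <<'E'
from h import *
print(env.observe())
for c in['top','side']:
    p,d=snap(c,c+'0.png'); np.save(c+'0.npy',world(c,d)); np.save(c+'p0.npy',p); np.save(c+'d0.npy',d)
    m=env.camera_model(c);print(c,m['intrinsics'],m['R'],m['t'], -np.array(m['R']).T@np.array(m['t']))
E
```

```text
pics
{'time_s': 0.0, 'q': array([-7.39974641e+01,  2.83140778e+01,  7.71289575e+01, -2.34620114e-03,
        7.46286683e+01, -5.47144304e+00]), 'qvel': array([ 0.00034   , -0.00097698, -0.10876299, -0.02171566, -0.03992485,
       -0.04204179]), 'joint_efforts': array([ 4.03713930e-03, -8.78814983e+01, -3.81855369e+01,  7.08078663e-02,
        5.30115562e-02, -1.88916570e-04]), 'tcp_pos': array([ 228.68124585, -581.23082754,  213.33622522]), 'eef_rot': array([-93.66496423,  89.92826071, 107.80963802]), 'ft_force': array([-0.13873689,  0.31147823,  0.6198291 ]), 'moment': array([ 0.03333796,  0.02251758, -0.04960419]), 'grip_width': 91.20334881535616}
top [[364.44516284   0.         319.9440709 ]
 [  0.         364.44516284 199.97509797]
 [  0.           0.           1.        ]] [[ 0.01981076 -0.99980257 -0.00153398]
 [-0.9889034  -0.01936881 -0.14729196]
 [ 0.14723317  0.00443492 -0.98909187]] [-78.77260694 614.33944869 913.2615777 ] [474.62051509 -70.90827349 993.66602766]
side [[421.28820421   0.         320.43287128]
 [  0.         421.28820421 207.58722635]
 [  0.           0.           1.        ]] [[-0.83821039 -0.54518156  0.01343141]
 [-0.37046603  0.55116793 -0.74764218]
 [ 0.40019777 -0.63165732 -0.66396594]] [481.98544506 266.9189107  814.86553688] [176.78223175 630.36821638 734.12905653]
```

View pics/top0.png

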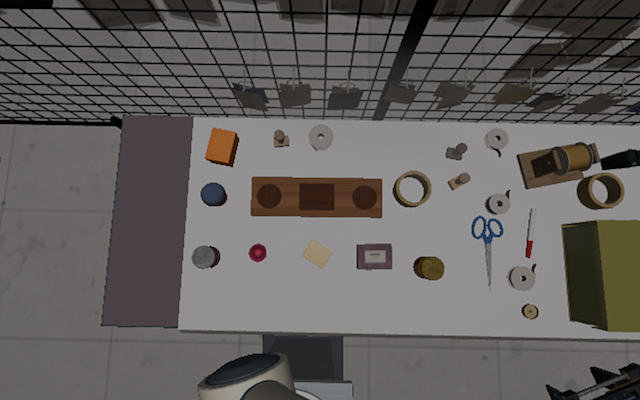

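View pics/side0.png

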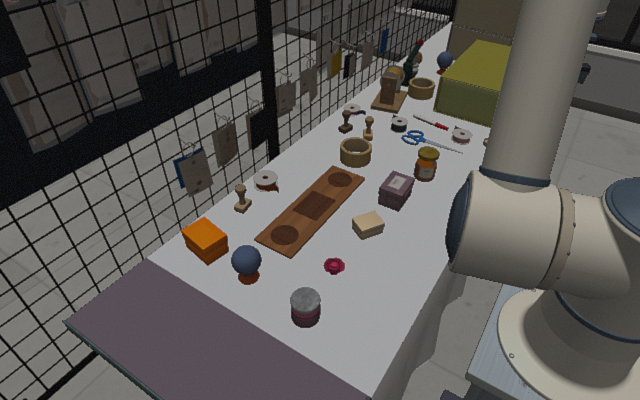

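```bash
cat > loc.py <<'E'
from h import *
W=np.load('top0.npy');p=np.load('topp0.npy');d=np.load('topd0.npy')
Ws=np.load('side0.npy');ps=np.load('sidep0.npy')
def near(u,v,r=4):
    a=W[v-r:v+r+1,u-r:u+r+1].reshape(-1,3);print((u,v),np.median(a,0).round(1),p[v,u])
for uv in [(200,300),(300,280),(440,300),(283,197),(269,196),(317,196),(364,197),(213,195),(205,257),(258,253),(317,254),(375,257),(430,267),(412,188)]: near(*uv,2)
m=((W[...,2]>15)&(d>0)&(W[...,0]<760)&(W[...,1]<330)&(W[...,1]>-450)&(W[...,0]>330)).astype(np.uint8)
n,l,s,c=cv2.connectedComponentsWithStats(m,connectivity=4)
for i in range(1,n):
    if s[i,4]>30:
        P=W[l==i]; z=np.percentile(P[:,2],97); t=P[P[:,2]>np.percentile(P[:,2],75)-6]
        r=cv2.minAreaRect(t[:,:2].astype(np.float32))
        print(c[i].round(),s[i,4],'z',z.round(1),'zmed',np.median(t[:,2]).round(1),'rect',np.round(r[0],1),np.round(r[1],1),round(r[2],1))
E
python3 loc.py
```

```text
(200, 300) [348.7 245.8   1.3] [146 144 145]
(300, 280) [405.7 -17.4   1.4] [146 144 146]
(440, 300) [ 361.  -389.7    0. ] [145 143 144]
(283, 197) [627.   34.2  12.4] [93 61 40]
(269, 196) [628.8  72.5  13.3] [50 29 20]
(317, 196) [631.3 -58.3  12.8] [51 30 21]
(364, 197) [ 631.2 -186.3   12.7] [52 32 22]
(213, 195) [616.9 203.4  85.6] [52 60 79]
(205, 257) [461.9 221.3  60.1] [77 77 76]
(258, 253) [474.6  93.5  25.6] [141  45  68]
(317, 254) [475.1 -61.8  36.7] [154 137 111]
(375, 257) [ 470.5 -209.1   57.9] [121 116 111]
(430, 267) [ 449.  -340.2   84.4] [76 62 31]
(412, 188) [ 6.610e+02 -3.208e+02  3.000e-01] [146 144 145]
[220. 153.] 538 z 60.9 zmed 58.1 rect [739.7 207. ] [66.5 49.6] 80.2
[457. 152.] 147 z 76.0 zmed 70.4 rect [ 752.1 -433.3] [15.4 28.1] 0.4
[412. 188.] 575 z 50.3 zmed 47.5 rect [ 654.7 -310.7] [93.3 93. ] 84.1
[459. 180.] 210 z 75.5 zmed 72.0 rect [ 679.6 -436.6] [26.8 24. ] 0.6
[212. 194.] 488 z 89.6 zmed 85.2 rect [624.5 213.1] [43.6 45.6] 84.8
[316. 253.] 491 z 39.1 zmed 36.0 rect [477.4 -60.1] [64.7 50.8] 59.0
[257. 252.] 243 z 29.1 zmed 22.1 rect [477.3  98.1] [47.2 45.6] 1.0
[374. 256.] 923 z 60.8 zmed 57.6 rect [ 473.1 -207.1] [65.6 88. ] 1.0
[205. 256.] 537 z 63.2 zmed 60.0 rect [463.5 228.1] [57.5 57.8] 42.0
[428. 267.] 615 z 87.4 zmed 84.3 rect [ 448.  -344.4] [55.7 56.9] 0.8
```

```bash
python3 - <<'E'
from h import *
import sys
p=np.load('topp0.npy');
a=cv2.resize(p[160:290,180:460,::-1],None,fx=2.8,fy=2.8,interpolation=cv2.INTER_CUBIC);cv2.imwrite('pics/topz.png',a)
for n in ['display_board','large_box','small_box','soap_rose','tall_jar','short_jar','glass_ball','tape_reel','loose_spool','wood_stamp']:
    for r in env.regions_of('top',n): print(n,round(r['confidence'],2),r['box'],r['region'].sum())
E
```

```text
display_board 0.83 [249.9, 176.2, 382.6, 217.1] 5100
large_box 0.72 [205.6, 130.9, 241.2, 167.3] 984
large_box 0.56 [357.4, 243.9, 393.7, 268.8] 894
small_box 0.85 [302.9, 242.1, 332.6, 264.9] 421
soap_rose 0.81 [251.1, 243.9, 261.7, 260.7] 240
tall_jar 0.67 [410.5, 256.2, 445.8, 280.3] 596
tall_jar 0.67 [394.4, 171.4, 432.0, 204.7] 609
short_jar 0.8 [194.5, 244.5, 218.3, 267.7] 506
glass_ball 0.86 [197.9, 181.8, 226.5, 204.1] 535
tape_reel 0.61 [394.2, 173.4, 433.7, 205.1] 637
loose_spool 0.97 [307.7, 125.6, 335.4, 152.4] 494
```

```bash
cat >> h.py <<'E'
def rp(c,uv,z):
    m=env.camera_model(c);K=np.array(m['intrinsics']);R=np.array(m['R']);t=np.array(m['t'])
    uv=np.atleast_2d(np.asarray(uv,float)); C=-R.T@t
    D=(np.c_[uv,np.ones(len(uv))]@np.linalg.inv(K).T)@R
    return C+D*((z-C[2])/D[:,2])[:,None]
def cont(c,mask,z):
    cs,_=cv2.findContours(mask.astype(np.uint8),cv2.RETR_EXTERNAL,cv2.CHAIN_APPROX_NONE)
    k=max(cs,key=cv2.contourArea)[:,0,:]
    return rp(c,k,z)
def momc(c,mask,z):
    v,u=np.nonzero(mask);P=rp(c,np.c_[u,v],z)[:,:2];q=P.mean(0);C=np.cov((P-q).T);w,V=np.linalg.eigh(C)
    return q.round(1),np.sqrt(w*12).round(1),round((np.degrees(np.arctan2(V[1,1],V[0,1])))%180-90,1),len(u)
E
cat > m.py <<'E'
from h import *
for c in['top','side']:
    W=np.load(c+'0.npy');p=np.load(c+'p0.npy').astype(float)
    x,y,z=W[...,0],W[...,1],W[...,2]; s=p.sum(-1)
    win=lambda X,Y,r:(abs(x-X)<r)&(abs(y-Y)<r)
    up=cv2.morphologyEx
    bd=(abs(x-631)<85)&(abs(y+58)<205)&(z<25)&(p[...,0]-p[...,2]>15)
    print(c,'board',momc(c,bd,12))
    P=cont(c,bd,12)[:,:2].astype(np.float32);r=cv2.minAreaRect(P);print(r)
    for n,(X,Y) in dict(L=(629,72),M=(631,-58),R=(631,-188)).items():
        a=win(X,Y,60 if n=='M' else 45)&bd&(s<150)
        print(n,momc(c,a,12))
    for n,X,Y,zt,r in[('large',473,-207,58,60),('small',477,-60,36,48),('rose',477,98,25,35),('short',463,228,60,40),('tall',448,-344,85,40)]:
        a=win(X,Y,r)&(abs(z-zt)<(6 if n!='rose' else 11)); print(n,momc(c,a,zt))
        print(cv2.minAreaRect(cont(c,a,zt)[:,:2].astype(np.float32)))
E
python3 m.py
```

```text
top board (array([629.5, -56.1]), array([107.6, 356.1]), np.float64(0.3), 5063)
((630.6241455078125, -55.142669677734375), (109.00291442871094, 356.2903137207031), 0.3040491044521332)
L (array([629.8,  73.6]), array([58.5, 59.7]), np.float64(-84.3), 481)
M (array([630.2, -55.8]), array([81.4, 98.5]), np.float64(-9.3), 994)
R (array([ 631.1, -188.1]), array([61.2, 65.3]), np.float64(0.6), 508)
large (array([ 473.8, -206.7]), array([64.8, 88.1]), np.float64(3.9), 900)
((473.0816650390625, -206.8056640625), (65.20144653320312, 87.40814208984375), 1.132485032081604)
small (array([477.4, -59.9]), array([50.7, 64.8]), np.float64(-31.0), 491)
((477.42120361328125, -60.05247497558594), (64.67710876464844, 50.73936080932617), 59.081817626953125)
rose (array([477.1,  97.1]), array([41. , 42.3]), np.float64(77.7), 254)
((477.1864013671875, 97.65702819824219), (47.03369140625, 44.76261901855469), 2.407557487487793)
short (array([463.5, 227.6]), array([51.4, 52.4]), np.float64(-16.4), 440)
((463.7976379394531, 227.25506591796875), (58.44132995605469, 57.460453033447266), 47.6133918762207)
tall (a
[... 745 characters left out ...]

small (array([475.6, -56.8]), array([55.8, 67.7]), np.float64(-26.8), 446)
((475.2851867675781, -56.827911376953125), (68.62857055664062, 56.51730728149414), 59.13985061645508)
rose (array([476.8,  97.6]), array([39.3, 41.9]), np.float64(-55.6), 253)
((476.39971923828125, 96.93716430664062), (46.99968719482422, 44.649757385253906), 20.447668075561523)
short (array([461.5, 230.9]), array([51.5, 55.3]), np.float64(38.3), 655)
((461.8491516113281, 230.37432861328125), (58.270103454589844, 60.701560974121094), 33.635501861572266)
tall (array([ 446.1, -341.7]), array([52., 60.]), np.float64(18.3), 243)
((446.7759094238281, -341.6239929199219), (59.7646484375, 64.954345703125), 52.83467102050781)
```

View pics/topz.png

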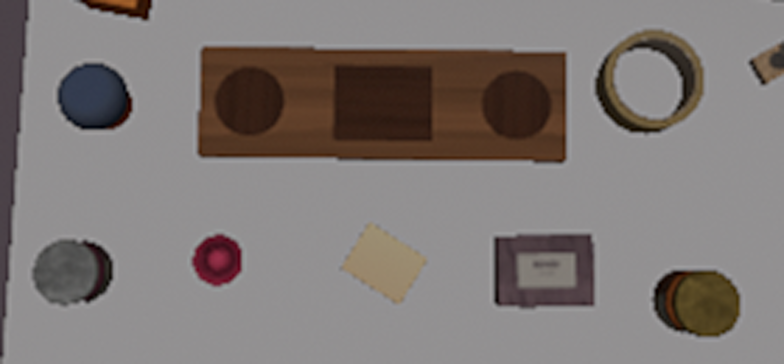

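```bash
cat >> h.py <<'E'
from scipy.spatial.transform import Rotation as Ro
def pose():
    o=env.observe(); R=Ro.from_euler('xyz',o['eef_rot'],degrees=True).as_matrix(); return o,R,np.array(o['tcp_pos'])
def go(target,a=None):
    "target TCP world; a desired tool-y azimuth deg; prints tool-axis shift (m) and turn, for turn applied first or none"
    o,R,p=pose(); d=np.array(target,float)-p
    az=np.degrees(np.arctan2(R[1,1],R[0,1]))
    print('t',round(o['time_s'],2),'tcp',p.round(1),'az',az.round(2),'tilt',np.round(R[:,0],4),'w',round(o['grip_width'],1),'F',o['ft_force'].round(1),'q6',o['q'][5].round(1))
    print('shift now-axes mm',(R.T@d).round(1))
    if a is not None:
        t=(az-a+90)%180-90; print('turn about tool x',t.round(2)) # tool x is down: + turn lowers azimuth
        R2=R@Ro.from_euler('x',t,degrees=True).as_matrix(); print('az after',np.degrees(np.arctan2(R2[1,1],R2[0,1])).round(2),'shift after turn',(R2.T@d).round(1))
E
python3 - <<'E'
from h import *
go([473.3,-206.8,150],1)
E
```

```text
t 0.6 tcp [ 228.8 -581.6  213.9] az -68.52 tilt [ 0.  0. -1.] w 91.0 F [-0.2 -0.2  1.4] q6 -5.5
shift now-axes mm [  63.9 -259.3 -364.7]
turn about tool x -69.52
az after 1.0 shift after turn [  63.9  251.  -370.5]
```

Request:
apply_moves:
  moves:
    - [[-1, 0, 0, 0, -7], [-1, 0, 0, 0, -7], [-1, 0, 0, 0, -7], [-1, 0, 0, 0, -7], [-1, 0, 0, 0, -7], [-1, 0, 0, 0, -7], [-1, 0, 0, 0, -7], [-1, 0, 0, 0, -7]]
  squeeze: 10

```text
time_s: 1.27
tcp_pos: [228.8, -581.6, 213.9]
eef_rot: [137.9, 90.0, 35.7]
ft_force: [0.3, 0.3, 0.0]
grip_width: 91.2
```

Request:
apply_moves:
  moves:
    - [[-1, 0, 0, 0, -6.5], [-1, 0, 0, 0, -7], [-1, 0, 0.022, -0.033, 0], [-1, 0, 0.022, -0.033, 0], [-1, 0, 0.022, -0.033, 0], [-1, 0, 0.022, -0.033, 0], [-1, 0, 0.022, -0.033, 0], [-1, 0, 0.022, -0.033, 0]]

```text
time_s: 1.93
tcp_pos: [358.0, -379.8, 214.1]
eef_rot: [39.1, 90.0, -49.9]
ft_force: [1.7, -0.3, 0.4]
grip_width: 91.2
```

Request:
apply_moves:
  moves:
    - [[-1, 0.01, 0.024, -0.034, 0], [-1, 0.01, 0.024, -0.034, 0], [-1, 0.01, 0.024, -0.034, 0], [-1, 0.01, 0.024, -0.034, 0], [-1, 0.01, 0.023, -0.034, 0], [-1, 0.01, 0, 0, 0], [-1, 0, 0, 0, 0], [-1, 0, 0, 0, 0]]

```text
time_s: 2.6
tcp_pos: [470.5, -213.5, 155.0]
eef_rot: [-107.0, 90.0, 164.0]
ft_force: [-0.5, 0.7, 0.0]
grip_width: 91.1
```

```bash
python3 - <<'E'
from h import *
go([473.3,-206.8,15],1)
E
```

```text
t 2.6 tcp [ 470.5 -213.5  155. ] az 1.02 tilt [-8.e-04  2.e-04 -1.e+00] w 91.1 F [-0.5  0.7  0. ] q6 -32.0
shift now-axes mm [140.    3.   -6.6]
turn about tool x 0.02
az after 1.0 shift after turn [140.    3.   -6.6]
```

Request:
apply_moves:
  moves:
    - [[-1, 0.03, 0.003, -0.0066, 0], [-1, 0.03, 0, 0, 0], [-1, 0.03, 0, 0, 0], [-1, 0.03, 0, 0, 0], [-1, 0.02, 0, 0, 0], [-1, 0, 0, 0, 0], [-1, 0, 0, 0, 0], [-1, 0, 0, 0, 0]]

```text
time_s: 3.27
tcp_pos: [474.1, -208.1, 16.6]
eef_rot: [57.8, 89.9, -31.3]
ft_force: [0.0, -0.3, -0.7]
grip_width: 91.0
```

Request:
apply_moves:
  moves:
    - [[1, 0, 0, 0, 0], [1, 0, 0, 0, 0], [1, 0, 0, 0, 0], [1, 0, 0, 0, 0], [1, 0, 0, 0, 0], [1, 0, 0, 0, 0], [1, 0, 0, 0, 0], [1, 0, 0, 0, 0]]

```text
time_s: 3.93
tcp_pos: [473.9, -207.0, 15.7]
eef_rot: [55.1, 90.0, -33.9]
ft_force: [-2.3, -0.6, 9.9]
grip_width: 65.0
```

```bash
python3 - <<'E'
from h import *
go([473.3,-206.8,15],1)
E
```

```text
t 3.93 tcp [ 473.9 -207.    15.7] az 0.98 tilt [ 7.e-04 -5.e-04 -1.e+00] w 65.0 F [-2.3 -0.6  9.9] q6 -31.2
shift now-axes mm [ 0.7 -0.6 -0.2]
turn about tool x -0.02
az after 1.0 shift after turn [ 0.7 -0.6 -0.2]
```

Request:
apply_moves:
  moves:
    - [[1, -0.02, 0, 0, 0], [1, -0.03, 0, 0, 0], [1, -0.02, 0, 0, 0], [1, 0, 0.02, -0.02, 0], [1, 0, 0.025, -0.025, 0], [1, 0, 0.025, -0.025, 0], [1, 0, 0.025, -0.025, 0], [1, 0, 0.025, -0.025, 0]]

```text
time_s: 4.6
tcp_pos: [592.5, -83.3, 85.3]
eef_rot: [59.4, 90.0, -29.6]
ft_force: [0.5, -0.9, -0.4]
grip_width: 64.9
```

```bash
python3 - <<'E'
from h import *
go([630.5,-56.2,28],0.3)
E
```

```text
t 4.6 tcp [592.5 -83.3  85.3] az 0.97 tilt [ 1.e-04 -1.e-04 -1.e+00] w 64.9 F [ 0.5 -0.9 -0.4] q6 -14.7
shift now-axes mm [ 57.3  38.5 -26.5]
turn about tool x 0.67
az after 0.3 shift after turn [ 57.3  38.2 -26.9]
```

Request:
apply_moves:
  moves:
    - [[1, 0, 0.017, -0.012, 0.7], [1, 0, 0.017, -0.012, 0], [1, 0.02, 0, 0, 0], [1, 0.02, 0, 0, 0], [1, 0, 0, 0, 0], [1, 0, 0, 0, 0], [1, 0, 0, 0, 0], [1, 0, 0, 0, 0]]

```text
time_s: 5.27
tcp_pos: [625.8, -60.8, 46.3]
eef_rot: [80.4, 89.9, -9.3]
ft_force: [0.5, 0.8, 0.2]
grip_width: 65.3
```

```bash
python3 - <<'E'
from h import *
go([630.5,-56.2,28],0.3)
p,d=snap('top','t1.png');W=world('top',d)
x,y,z=W[...,0],W[...,1],W[...,2]
p2,_=snap('side','s1.png')
cv2.imwrite('pics/t1z.png',cv2.resize(p[150:250,240:400,::-1],None,fx=4.5,fy=4.5,interpolation=2))
E
```

```text
t 5.27 tcp [625.8 -60.8  46.3] az 0.26 tilt [ 1.5e-03 -2.0e-04 -1.0e+00] w 65.3 F [0.5 0.8 0.2] q6 -11.2
shift now-axes mm [18.4  4.7 -4.6]
turn about tool x -0.04
az after 0.3 shift after turn [18.4  4.7 -4.5]
```

View pics/s1.png

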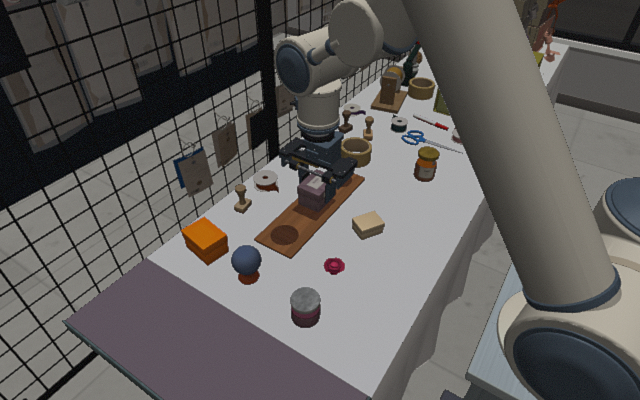

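Request:
apply_moves:
  moves:
    - [[1, 0, 0.0047, -0.0045, 0], [1, 0.005, 0, 0, 0], [1, 0.004, 0, 0, 0], [1, 0.003, 0, 0, 0], [1, 0.003, 0, 0, 0], [1, 0.002, 0, 0, 0], [1, 0, 0, 0, 0], [1, 0, 0, 0, 0]]

```text
time_s: 6.03
tcp_pos: [629.8, -56.0, 27.9]
eef_rot: [-99.3, 90.0, 171.0]
ft_force: [0.9, -0.4, -1.2]
grip_width: 65.1
```

```bash
python3 - <<'E'
from h import *
go([630.5,-56.2,28],0.3)
E
```

```text
t 6.03 tcp [629.8 -56.   27.9] az 0.27 tilt [-3.e-04  1.e-04 -1.e+00] w 65.1 F [ 0.9 -0.4 -1.2] q6 -10.8
shift now-axes mm [-0.1  0.7  0.2]
turn about tool x -0.03
az after 0.3 shift after turn [-0.1  0.7  0.2]
```

Request:
apply_moves:
  moves:
    - [[1, 0.0005, 0.0007, 0, 0], [1, 0.0005, 0, 0, 0], [1, 0, 0, 0, 0], [-1, 0, 0, 0, 0], [-1, 0, 0, 0, 0], [-1, 0, 0, 0, 0], [-1, 0, 0, 0, 0], [-1, 0, 0, 0, 0]]

```text
time_s: 6.7
tcp_pos: [630.6, -55.9, 27.1]
eef_rot: [-120.4, 90.0, 149.9]
ft_force: [0.1, -0.4, -0.6]
grip_width: 91.1
```

Request:
apply_moves:
  moves:
    - [[-1, -0.01, 0, 0, 0], [-1, -0.02, 0, 0, 0], [-1, -0.04, 0, 0, 0], [-1, -0.04, 0, 0, 0], [-1, 0, -0.04, 0, 5], [-1, 0, -0.04, 0, 5], [-1, 0, -0.04, 0, 5], [-1, 0, -0.03, 0, 5]]

```text
time_s: 7.37
tcp_pos: [479.1, -38.2, 137.8]
eef_rot: [-72.6, 90.0, 177.4]
ft_force: [1.0, 0.2, -0.4]
grip_width: 91.3
```

```bash
cat > chk.py <<'E'
from h import *
import sys
def top(n,X,Y,zt,r,c='top',tol=6):
    p,d=snap(c,n+'_'+c+'.png');W=world(c,d);x,y,z=W[...,0],W[...,1],W[...,2]
    a=(abs(x-X)<r)&(abs(y-Y)<r)&(abs(z-zt)<tol)
    print(n,c,momc(c,a,zt),cv2.minAreaRect(cont(c,a,zt)[:,:2].astype(np.float32)))
    cv2.imwrite('pics/'+n+'z_'+c+'.png',cv2.resize((p[150:290,190:450,::-1] if c=='top' else p[130:330,180:480,::-1]),None,fx=2.6,fy=2.6,interpolation=2))
E
python3 - <<'E'
from chk import *
top('a',630.5,-56,70,70);top('a',630.5,-56,70,70,'side')
go([477.4,-60,110],-31)
E
```

```text
a top (array([630. , -56.9]), array([64.8, 88.9]), np.float64(2.1), 860) ((630.1871337890625, -56.32329559326172), (62.538631439208984, 87.57530975341797), 1.117375135421753)
a side (array([628.2, -52.4]), array([68.7, 93.4]), np.float64(2.5), 647) ((628.2196044921875, -53.21044921875), (70.18340301513672, 93.73053741455078), 0.5128762722015381)
t 7.47 tcp [477.3 -37.3 137.7] az -19.95 tilt [-3.4e-03  8.0e-04 -1.0e+00] w 91.4 F [ 0.7 -0.  -0.1] q6 8.3
shift now-axes mm [27.7  8.  21.3]
turn about tool x 11.05
az after -31.0 shift after turn [27.7 11.9 19.4]
```

View pics/az_top.png

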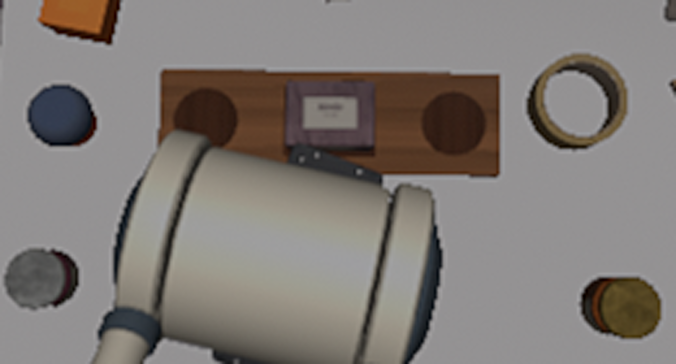

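View pics/az_side.png

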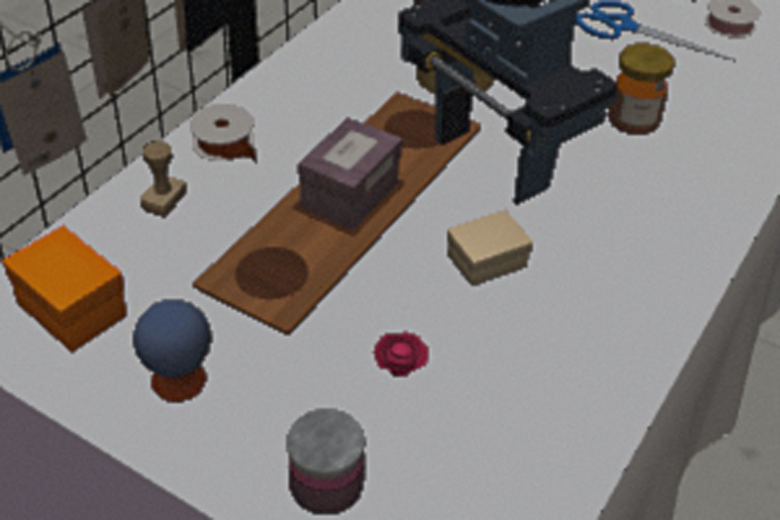

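Request:
apply_moves:
  moves:
    - [[-1, 0, 0, 0, 5.5], [-1, 0, 0, 0, 5.5], [-1, 0.02, 0.012, 0.019, 0], [-1, 0.03, 0, 0, 0], [-1, 0.03, 0, 0, 0], [-1, 0, 0, 0, 0], [-1, 0, 0, 0, 0], [-1, 0, 0, 0, 0]]

```text
time_s: 8.13
tcp_pos: [483.8, -61.0, 58.5]
eef_rot: [106.9, 89.9, -13.8]
ft_force: [0.7, -0.4, -0.0]
grip_width: 90.7
```

```bash
python3 - <<'E'
from h import *
go([477.4,-60,7],-31)
E
```

```text
t 8.13 tcp [483.8 -61.   58.5] az -30.7 tilt [ 1.e-03 -3.e-04 -1.e+00] w 90.7 F [ 0.7 -0.4 -0. ] q6 16.5
shift now-axes mm [51.5 -6.1  2.4]
turn about tool x 0.3
az after -31.0 shift after turn [51.5 -6.   2.4]
```

Request:
apply_moves:
  moves:
    - [[-1, 0.02, -0.006, 0.0024, 0.3], [-1, 0.02, 0, 0, 0], [-1, 0.0115, 0, 0, 0], [-1, 0, 0, 0, 0], [1, 0, 0, 0, 0], [1, 0, 0, 0, 0], [1, 0, 0, 0, 0], [1, 0, 0, 0, 0]]

```text
time_s: 8.8
tcp_pos: [477.3, -60.1, 6.6]
eef_rot: [107.1, 89.9, -13.9]
ft_force: [-0.8, -0.1, 0.2]
grip_width: 67.5
```

Request:
apply_moves:
  moves:
    - [[1, 0, 0, 0, 0], [1, 0, 0, 0, 0], [1, 0, 0, 0, 0], [1, 0, 0, 0, 0], [1, 0, 0, 0, 0], [1, 0, 0, 0, 0], [1, 0, 0, 0, 0], [1, 0, 0, 0, 0]]

```text
time_s: 9.47
tcp_pos: [476.7, -60.0, 5.9]
eef_rot: [110.5, 90.0, -10.5]
ft_force: [-1.3, 0.6, 7.1]
grip_width: 51.2
```

```bash
python3 - <<'E'
from h import *
go([477.4,-60,7],-31)
E
```

```text
t 9.47 tcp [476.7 -60.    5.9] az -31.03 tilt [ 3.e-04 -1.e-04 -1.e+00] w 51.2 F [-1.3  0.6  7.1] q6 16.7
shift now-axes mm [-1.1  0.6 -0.3]
turn about tool x -0.03
az after -31.0 shift after turn [-1.1  0.6 -0.3]
```

Request:
apply_moves:
  moves:
    - [[1, -0.015, 0, 0, 0], [1, -0.025, 0, 0, 0], [1, -0.03, 0, 0, -6], [1, -0.03, 0, 0, -6], [1, -0.015, 0, 0, -6], [1, 0, 0, 0, -6], [1, 0, 0, 0, -7.4], [1, 0, 0, 0, 0]]

```text
time_s: 10.13
tcp_pos: [476.6, -59.9, 121.0]
eef_rot: [76.0, 90.0, -13.4]
ft_force: [1.2, -0.4, 1.1]
grip_width: 50.7
```

```bash
python3 - <<'E'
from h import *
go([630.5,-56.3,100],0.4)
E
```

```text
t 10.13 tcp [476.6 -59.9 121. ] az 0.53 tilt [ 5.e-04 -1.e-04 -1.e+00] w 50.7 F [ 1.2 -0.4  1.1] q6 -14.8
shift now-axes mm [ 21.  153.9  -2.2]
turn about tool x 0.13
az after 0.4 shift after turn [ 21.  153.9  -2.6]
```

Request:
apply_moves:
  moves:
    - [[1, 0, 0.025, -0.0024, 0], [1, 0, 0.035, 0, 0], [1, 0, 0.035, 0, 0], [1, 0, 0.033, 0, 0], [1, 0.01, 0.026, 0, 0], [1, 0.011, 0, 0, 0], [1, 0, 0, 0, 0], [1, 0, 0, 0, 0]]

```text
time_s: 10.8
tcp_pos: [629.2, -56.9, 98.6]
eef_rot: [-100.0, 89.8, 170.0]
ft_force: [-0.3, -0.2, -0.5]
grip_width: 51.1
```

```bash
python3 - <<'E'
from h import *
go([630.5,-56.3,77],0.4)
E
```

```text
t 10.8 tcp [629.2 -56.9  98.6] az -0.02 tilt [-3.e-03  5.e-04 -1.e+00] w 51.1 F [-0.3 -0.2 -0.5] q6 -10.6
shift now-axes mm [21.6  1.4 -0.6]
turn about tool x -0.42
az after 0.4 shift after turn [21.6  1.4 -0.6]
```

Request:
apply_moves:
  moves:
    - [[1, 0.006, 0.0008, -0.0003, -0.2], [1, 0.006, 0, 0, 0], [1, 0.005, 0, 0, 0], [1, 0.003, 0, 0, 0], [1, 0.001, 0, 0, 0], [1, 0, 0, 0, 0], [1, 0, 0, 0, 0], [1, 0, 0, 0, 0]]

```text
time_s: 11.47
tcp_pos: [631.5, -56.9, 78.9]
eef_rot: [77.9, 90.0, -11.8]
ft_force: [-0.7, -0.6, -1.2]
grip_width: 51.1
```

```bash
python3 - <<'E'
from h import *
go([630.5,-56.3,76],0.4)
E
```

```text
t 11.47 tcp [631.5 -56.9  78.9] az 0.34 tilt [ 4.e-04 -1.e-04 -1.e+00] w 51.1 F [-0.7 -0.6 -1.2] q6 -10.9
shift now-axes mm [ 2.9 -1.  -0.6]
turn about tool x -0.06
az after 0.4 shift after turn [ 2.9 -1.  -0.6]
```

Request:
apply_moves:
  moves:
    - [[1, 0.001, -0.001, -0.0005, 0], [1, 0.001, 0, 0, 0], [1, 0.0008, 0, 0, 0], [1, 0.0005, 0, 0, 0], [1, 0, 0, 0, 0], [1, 0, 0, 0, 0], [1, 0, 0, 0, 0], [1, 0, 0, 0, 0]]

```text
time_s: 12.13
tcp_pos: [630.4, -56.4, 75.3]
eef_rot: [113.9, 90.0, 24.3]
ft_force: [-0.7, 0.3, 0.4]
grip_width: 51.1
```

```bash
python3 - <<'E'
from h import *
go([630.5,-56.3,76],0.4)
E
```

```text
t 12.13 tcp [630.4 -56.4  75.3] az 0.34 tilt [ 0.  0. -1.] w 51.1 F [-0.7  0.3  0.4] q6 -10.8
shift now-axes mm [-0.7  0.1 -0.1]
turn about tool x -0.06
az after 0.4 shift after turn [-0.7  0.1 -0.1]
```

Request:
apply_moves:
  moves:
    - [[1, 0.0004, 0, 0, 0], [1, 0, 0, 0, 0], [-1, 0, 0, 0, 0], [-1, 0, 0, 0, 0], [-1, 0, 0, 0, 0], [-1, 0, 0, 0, 0], [-1, 0, 0, 0, 0], [-1, 0, 0, 0, 0]]

```text
time_s: 12.8
tcp_pos: [630.4, -56.4, 74.8]
eef_rot: [-106.1, 90.0, 164.3]
ft_force: [0.1, 1.3, -1.1]
grip_width: 88.1
```

Request:
apply_moves:
  moves:
    - [[-1, -0.01, 0, 0, 0], [-1, -0.02, 0, 0, 0], [-1, -0.03, 0, 0, 0], [-1, 0, -0.028, -0.028, 0], [-1, 0, -0.028, -0.028, 0], [-1, 0, -0.028, -0.028, 0], [-1, 0, -0.028, -0.028, 0], [-1, 0, -0.025, -0.025, 0]]

```text
time_s: 13.47
tcp_pos: [490.8, 81.0, 135.7]
eef_rot: [113.3, 90.0, 23.7]
ft_force: [1.1, 0.3, 0.2]
grip_width: 91.1
```

```bash
python3 - <<'E'
from chk import *
top('b',630.5,-56,106,50);top('b',630.5,-56,106,50,'side')
top('c',477,97,22,40,'side',11)
go([477.2,97.5,100],0)
E
```

```text
b top (array([630.2, -56.2]), array([50.7, 65.7]), np.float64(2.0), 530) ((629.0908203125, -56.685611724853516), (50.161067962646484, 64.52822875976562), 1.1173527240753174)h.py:22: RuntimeWarning: Mean of empty slice.
  v,u=np.nonzero(mask);P=rp(c,np.c_[u,v],z)[:,:2];q=P.mean(0);C=np.cov((P-q).T);w,V=np.linalg.eigh(C)
  ret = um.true_divide(
  avg = a.mean(axis, **keepdims_kw)
h.py:22: RuntimeWarning: Degrees of freedom <= 0 for slice
  v,u=np.nonzero(mask);P=rp(c,np.c_[u,v],z)[:,:2];q=P.mean(0);C=np.cov((P-q).T);w,V=np.linalg.eigh(C)
  c *= np.true_divide(1, fact)
  c *= np.true_divide(1, fact)
Traceback (most recent call last):
  File "chk.py", line 6, in top
    print(n,c,momc(c,a,zt),cv2.minAreaRect(cont(c,a,zt)[:,:2].astype(np.float32)))
                                           ~~~~^^^^^^^^
  File "h.py", line 19, in cont
    k=max(cs,key=cv2.contourArea)[:,0,:]
      ~~~^^^^^^^^^^^^^^^^^^^^^^^^
ValueError: max() iterable argument is empty
```

View pics/bz_top.png

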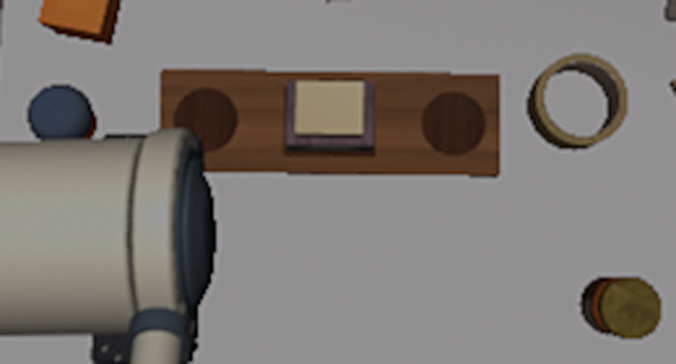

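```bash
python3 - <<'E'
from h import *
go([477,97.4,6],0.3)
E
```

```text
t 13.57 tcp [488.4  82.5 135.6] az 0.49 tilt [-2.4e-03  5.0e-04 -1.0e+00] w 91.6 F [-0.2 -1.1 -0.8] q6 2.1
shift now-axes mm [129.6 -11.  -14.9]
turn about tool x 0.19
az after 0.3 shift after turn [129.6 -11.  -14.9]
```

Request:
apply_moves:
  moves:
    - [[-1, 0.02, -0.0115, -0.0145, 0], [-1, 0.03, 0, 0, 0], [-1, 0.03, 0, 0, 0], [-1, 0.01, 0, 0, 0], [-1, 0, 0, 0, 0], [-1, 0, 0, 0, 0], [-1, 0, 0, 0, 0], [-1, 0, 0, 0, 0]]
  squeeze: 6

```text
time_s: 14.23
tcp_pos: [482.0, 94.2, 46.1]
eef_rot: [93.8, 89.9, 4.1]
ft_force: [0.4, 0.6, 0.2]
grip_width: 91.6
```

```bash
python3 - <<'E'
from h import *
go([477,97.4,6],0.3)
E
```

```text
t 14.23 tcp [482.   94.2  46.1] az 0.33 tilt [ 2.2e-03  2.0e-04 -1.0e+00] w 91.6 F [0.4 0.6 0.2] q6 3.8
shift now-axes mm [40.1 -5.1 -3.2]
turn about tool x 0.03
az after 0.3 shift after turn [40.1 -5.1 -3.2]
```

Request:
apply_moves:
  moves:
    - [[-1, 0.02, -0.005, -0.0032, 0], [-1, 0.015, 0, 0, 0], [-1, 0.005, 0, 0, 0], [-1, 0, 0, 0, 0], [1, 0, 0, 0, 0], [1, 0, 0, 0, 0], [1, 0, 0, 0, 0], [1, 0, 0, 0, 0]]

```text
time_s: 14.9
tcp_pos: [476.4, 97.4, 5.5]
eef_rot: [94.4, 89.9, 4.8]
ft_force: [-0.1, -0.8, -0.8]
grip_width: 67.5
```

Request:
apply_moves:
  moves:
    - [[1, 0, 0, 0, 0], [1, 0, 0, 0, 0], [1, 0, 0, 0, 0], [1, 0, 0, 0, 0], [1, 0, 0, 0, 0], [1, 0, 0, 0, 0], [1, 0, 0, 0, 0], [1, 0, 0, 0, 0]]

```text
time_s: 15.57
tcp_pos: [476.0, 97.4, 5.0]
eef_rot: [97.8, 90.0, 8.1]
ft_force: [0.2, 0.1, 3.4]
grip_width: 47.2
```

```bash
python3 - <<'E'
from h import *
go([477,97.4,6],0.3)
E
```

```text
t 15.57 tcp [476.   97.4   5. ] az 0.33 tilt [ 2.e-04  0.e+00 -1.e+00] w 47.2 F [0.2 0.1 3.4] q6 4.2
shift now-axes mm [-1.  1.  0.]
turn about tool x 0.03
az after 0.3 shift after turn [-1.  1.  0.]
```

Request:
apply_moves:
  moves:
    - [[1, -0.01, 0, 0, 0], [1, -0.02, 0, 0, 0], [1, -0.03, 0, 0, 0], [1, -0.03, 0, 0, 0], [1, -0.03, 0, 0, 0], [1, -0.015, 0, 0, 0], [1, 0, 0, 0, 0], [1, 0, 0, 0, 0]]

```text
time_s: 16.23
tcp_pos: [476.2, 97.5, 140.8]
eef_rot: [94.6, 89.9, 4.9]
ft_force: [-1.2, -0.3, -0.8]
grip_width: 47.0
```

```bash
python3 - <<'E'
from h import *
go([630.3,-56.3,150],0.3)
p,d=snap('side','r.png'); 
cv2.imwrite('pics/rz.png',cv2.resize(p[100:300,250:450,::-1],None,fx=3,fy=3,interpolation=2))
E
```

```text
t 16.23 tcp [476.2  97.5 140.8] az 0.34 tilt [ 1.9e-03  2.0e-04 -1.0e+00] w 47.0 F [-1.2 -0.3 -0.8] q6 4.2
shift now-axes mm [ -8.9 153.2 154.7]
turn about tool x 0.04
az after 0.3 shift after turn [ -8.9 153.3 154.6]
```

View pics/rz.png

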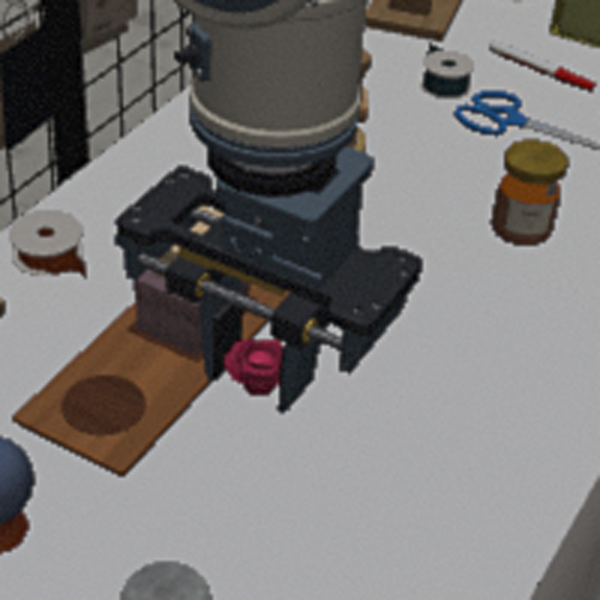

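Request:
apply_moves:
  moves:
    - [[1, 0, 0.02, 0.02, 0], [1, 0, 0.026, 0.026, 0], [1, 0, 0.026, 0.026, 0], [1, 0, 0.026, 0.026, 0], [1, 0, 0.026, 0.026, 0], [1, 0, 0.02, 0.02, 0], [1, 0, 0.009, 0.0105, 0], [1, 0, 0, 0, 0]]

```text
time_s: 16.95
tcp_pos: [631.0, -58.6, 137.9]
eef_rot: [-86.1, 89.9, -175.9]
ft_force: [-0.6, 0.1, -0.9]
grip_width: 47.2
```

Request:
apply_moves:
  moves:
    - [[1, 0.005, 0, 0, 0], [1, 0.005, 0, 0, 0], [1, 0.005, 0, 0, 0], [1, 0, 0, 0, 0], [1, 0, 0, 0, 0], [1, 0, 0, 0, 0], [1, 0, 0, 0, 0], [1, 0, 0, 0, 0]]

```text
time_s: 17.62
tcp_pos: [630.0, -56.1, 125.2]
eef_rot: [84.6, 90.0, -5.0]
ft_force: [0.0, -0.4, -0.3]
grip_width: 47.2
```

```bash
python3 - <<'E'
from h import *
go([630.2,-56.3,111],0.3)
p,d=snap('side','r2.png'); 
cv2.imwrite('pics/r2z.png',cv2.resize(p[100:260,220:420,::-1],None,fx=3,fy=3,interpolation=2))
E
```

```text
t 17.62 tcp [630.  -56.1 125.2] az 0.34 tilt [ 5.e-04 -0.e+00 -1.e+00] w 47.2 F [ 0.  -0.4 -0.3] q6 -10.8
shift now-axes mm [14.2  0.2  0.2]
turn about tool x 0.04
az after 0.3 shift after turn [14.2  0.2  0.2]
```

View pics/r2z.png

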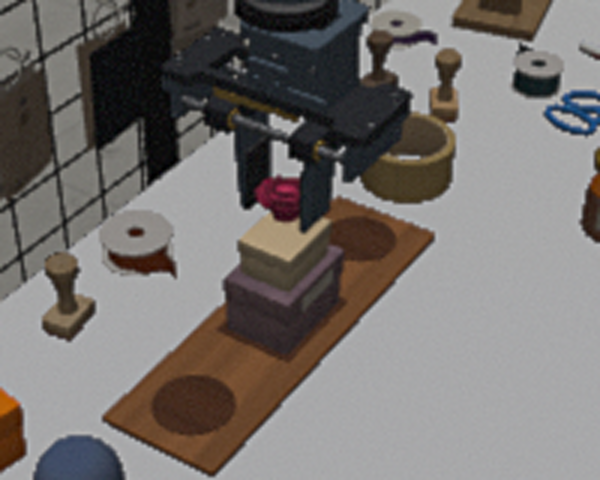

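Request:
apply_moves:
  moves:
    - [[1, 0.004, 0, 0, 0], [1, 0.004, 0, 0, 0], [1, 0.003, 0, 0, 0], [1, 0.001, 0, 0, 0], [1, 0.001, 0, 0, 0], [1, 0, 0, 0, 0], [1, 0, 0, 0, 0], [1, 0, 0, 0, 0]]

```text
time_s: 18.33
tcp_pos: [630.0, -56.2, 112.1]
eef_rot: [85.7, 90.0, -4.0]
ft_force: [0.7, 0.6, -0.1]
grip_width: 47.1
```

```bash
python3 - <<'E'
from h import *
go([630.2,-56.3,111],0.3)
p,d=snap('side','r3.png'); 
cv2.imwrite('pics/r3z.png',cv2.resize(p[150:200,280:350,::-1],None,fx=8,fy=8,interpolation=2))
E
```

```text
t 18.33 tcp [630.  -56.2 112.1] az 0.33 tilt [ 2.e-04 -0.e+00 -1.e+00] w 47.1 F [ 0.7  0.6 -0.1] q6 -10.8
shift now-axes mm [1.1 0.2 0.1]
turn about tool x 0.03
az after 0.3 shift after turn [1.1 0.2 0.1]
```

View pics/r3z.png

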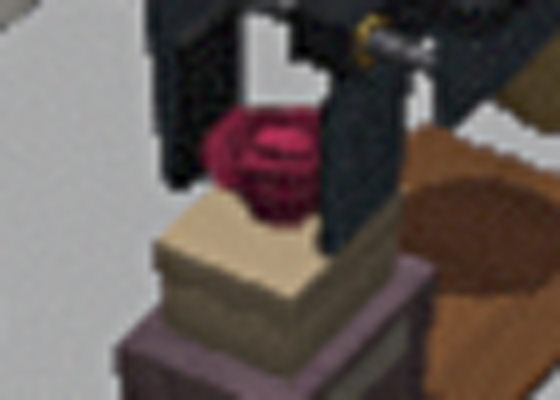

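Request:
apply_moves:
  moves:
    - [[1, 0.0005, 0, 0, 0], [1, 0.0005, 0, 0, 0], [1, 0.0005, 0, 0, 0], [1, 0, 0, 0, 0], [1, 0, 0, 0, 0], [-1, 0, 0, 0, 0], [-1, 0, 0, 0, 0], [-1, 0, 0, 0, 0]]

```text
time_s: 19.05
tcp_pos: [629.9, -56.2, 110.5]
eef_rot: [84.1, 90.0, -5.5]
ft_force: [-0.5, -0.5, 0.2]
grip_width: 64.3
```

Request:
apply_moves:
  moves:
    - [[-1, 0, 0, 0, 0], [-1, 0, 0, 0, 0], [-1, -0.01, 0, 0, 0], [-1, -0.02, 0, 0, 0], [-1, -0.03, 0, 0, 0], [-1, -0.02, 0, 0, 0], [-1, 0, 0, 0.02, 0], [-1, 0, 0, 0.03, 0]]

```text
time_s: 19.72
tcp_pos: [631.1, -104.9, 193.1]
eef_rot: [84.1, 89.8, -5.4]
ft_force: [1.0, -0.0, -0.8]
grip_width: 91.5
```

Request:
apply_moves:
  moves:
    - [[-1, 0, -0.021, 0.032, 0], [-1, 0, -0.021, 0.032, 0], [-1, 0, -0.021, 0.032, 0], [-1, 0, -0.021, 0.032, 0], [-1, 0, -0.021, 0.032, 0], [-1, 0, -0.021, 0.032, 0], [-1, 0, -0.021, 0.032, 0], [-1, 0, -0.021, 0.012, 0]]

```text
time_s: 20.38
tcp_pos: [462.5, -347.0, 191.3]
eef_rot: [29.8, 89.9, -60.0]
ft_force: [-0.4, -0.5, -0.1]
grip_width: 91.6
```

```bash
python3 - <<'E'
from chk import *
top('d',630.5,-56,131,40,'top',12)
go([448,-343.8,110],0)
p,d=snap('side','d_side.png');cv2.imwrite('pics/dz_side.png',cv2.resize(p[100:260,220:480,::-1],None,fx=3,fy=3,interpolation=2))
E
```

```text
d top (array([630.1, -56.6]), array([40.1, 41.7]), np.float64(42.7), 279) ((628.3882446289062, -57.03926086425781), (46.3692741394043, 43.326011657714844), 1.1171084642410278)
t 20.43 tcp [ 459.2 -347.1  191.1] az 0.18 tilt [-0.001  -0.0013 -1.    ] w 91.0 F [-2.1 -3.7  0. ] q6 -43.1
shift now-axes mm [ 81.1 -11.2  -3.5]
turn about tool x 0.18
az after 0.0 shift after turn [ 81.1 -11.2  -3.5]
```

View pics/dz_top.png

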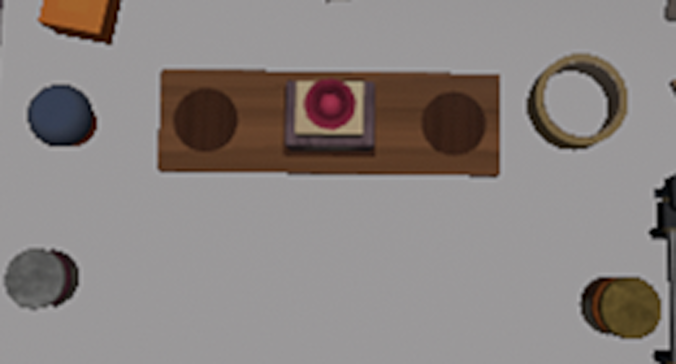

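View pics/dz_side.png

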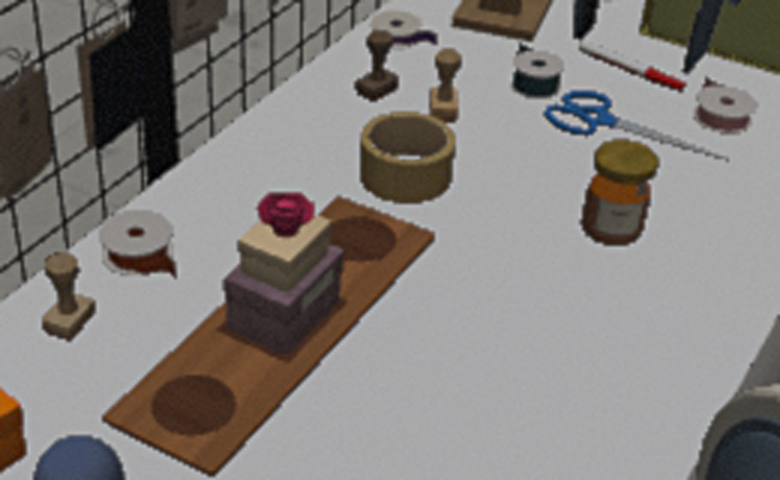

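Request:
apply_moves:
  moves:
    - [[-1, 0.02, -0.01, -0.0035, 0], [-1, 0.03, 0, 0, 0], [-1, 0.03, 0, 0, 0], [-1, 0, 0, 0, 0], [-1, 0, 0, 0, 0], [-1, 0, 0, 0, 0], [-1, 0, 0, 0, 0], [-1, 0, 0, 0, 0]]
  squeeze: 25

```text
time_s: 21.15
tcp_pos: [454.4, -340.2, 112.1]
eef_rot: [47.2, 89.9, -42.5]
ft_force: [0.5, 1.0, -0.0]
grip_width: 91.1
```

```bash
python3 - <<'E'
from h import *
go([448,-343.9,30],0)
E
```

```text
t 21.15 tcp [ 454.4 -340.2  112.1] az 0.35 tilt [ 0.0019 -0.0017 -1.    ] w 91.1 F [ 0.5  1.  -0. ] q6 -43.2
shift now-axes mm [82.1 -6.6  3.5]
turn about tool x 0.35
az after -0.0 shift after turn [82.1 -6.5  3.5]
```

Request:
apply_moves:
  moves:
    - [[-1, 0, -0.0065, 0.0037, 0], [-1, 0.02, 0, 0, 0], [-1, 0.03, 0, 0, 0], [-1, 0.03, 0, 0, 0], [-1, 0, 0, 0, 0], [-1, 0, 0, 0, 0], [1, 0, 0, 0, 0], [1, 0, 0, 0, 0]]

```text
time_s: 21.82
tcp_pos: [447.8, -344.3, 32.3]
eef_rot: [45.7, 89.8, -43.9]
ft_force: [0.2, -0.4, 0.1]
grip_width: 80.8
```

Request:
apply_moves:
  moves:
    - [[1, 0, 0, 0, 0], [1, 0, 0, 0, 0], [1, 0, 0, 0, 0], [1, 0, 0, 0, 0], [1, 0, 0, 0, 0], [1, 0, 0, 0, 0], [1, 0, 0, 0, 0], [1, 0, 0, 0, 0]]

```text
time_s: 22.48
tcp_pos: [447.4, -343.7, 31.2]
eef_rot: [46.2, 89.9, -43.4]
ft_force: [-1.3, 0.1, 10.5]
grip_width: 59.7
```

```bash
python3 - <<'E'
from h import *
go([448,-343.9,30],0.3)
E
```

```text
t 22.48 tcp [ 447.4 -343.7   31.2] az 0.34 tilt [ 8.e-04 -8.e-04 -1.e+00] w 59.7 F [-1.3  0.1 10.5] q6 -43.9
shift now-axes mm [1.2 0.6 0.2]
turn about tool x 0.04
az after 0.3 shift after turn [1.2 0.6 0.2]
```

Request:
apply_moves:
  moves:
    - [[1, -0.01, 0, 0, 0], [1, -0.02, 0, 0, 0], [1, -0.02, 0, 0, 0], [1, 0, 0, -0.015, 0], [1, 0, 0, -0.03, 0], [1, 0, 0, -0.036, 0], [1, 0, 0, -0.036, 0], [1, 0, 0, -0.036, 0]]

```text
time_s: 23.15
tcp_pos: [445.4, -188.6, 80.5]
eef_rot: [-129.1, 90.0, 141.2]
ft_force: [1.0, -0.3, -3.9]
grip_width: 59.4
```

Request:
apply_moves:
  moves:
    - [[1, 0, 0, -0.036, 0], [1, 0, 0, -0.036, 0], [1, 0, 0, -0.036, 0], [1, 0, 0, -0.036, 0], [1, 0, 0, -0.036, 0], [1, 0, 0, -0.036, 0], [1, 0, 0, -0.03, 0], [1, 0, 0, -0.018, 0]]

```text
time_s: 23.82
tcp_pos: [443.6, 76.5, 80.6]
eef_rot: [-135.6, 90.0, 134.8]
ft_force: [0.7, -1.0, -1.9]
grip_width: 59.5
```

```bash
python3 - <<'E'
from h import *
go([629.8,73.7,80],0.3)
E
```

```text
t 23.82 tcp [443.6  76.5  80.6] az 0.43 tilt [-3.e-04  3.e-04 -1.e+00] w 59.5 F [ 0.7 -1.  -1.9] q6 1.7
shift now-axes mm [  0.5 186.2   4.2]
turn about tool x 0.13
az after 0.3 shift after turn [  0.5 186.2   3.8]
```

Request:
apply_moves:
  moves:
    - [[1, 0, 0.02, 0, 0], [1, 0, 0.032, 0, 0], [1, 0, 0.036, 0, 0], [1, 0, 0.036, 0, 0], [1, 0, 0.036, 0, 0], [1, 0, 0.026, 0.002, 0], [1, 0, 0, 0, 0], [1, 0, 0, 0, 0]]

```text
time_s: 24.48
tcp_pos: [631.0, 72.8, 80.0]
eef_rot: [-100.5, 90.0, 169.8]
ft_force: [-1.4, -0.0, -2.8]
grip_width: 59.9
```

Request:
apply_moves:
  moves:
    - [[1, 0.01, 0, 0, 0], [1, 0.01, 0, 0, 0], [1, 0.008, 0, 0, 0], [1, 0, 0, 0, 0], [1, 0, 0, 0, 0], [1, 0, 0, 0, 0], [1, 0, 0, 0, 0], [1, 0, 0, 0, 0]]

```text
time_s: 25.15
tcp_pos: [630.8, 72.7, 52.8]
eef_rot: [92.8, 90.0, 3.2]
ft_force: [-0.3, 0.8, -2.6]
grip_width: 59.6
```

```bash
python3 - <<'E'
from h import *
go([629.8,73.7,43.5],0.3)
E
```

```text
t 25.15 tcp [630.8  72.7  52.8] az 0.34 tilt [ 6.e-04  0.e+00 -1.e+00] w 59.6 F [-0.3  0.8 -2.6] q6 0.8
shift now-axes mm [ 9.3 -1.  -1.1]
turn about tool x 0.04
az after 0.3 shift after turn [ 9.3 -1.  -1.1]
```

Request:
apply_moves:
  moves:
    - [[1, 0.003, -0.001, -0.001, 0], [1, 0.003, 0, 0, 0], [1, 0.001, 0, 0, 0], [1, 0.001, 0, 0, 0], [1, 0.0005, 0, 0, 0], [1, 0.0005, 0, 0, 0], [1, 0, 0, 0, 0], [1, 0, 0, 0, 0]]

```text
time_s: 25.82
tcp_pos: [629.7, 73.6, 43.4]
eef_rot: [90.3, 90.0, 0.6]
ft_force: [-0.4, 0.6, -3.0]
grip_width: 59.8
```

```bash
python3 - <<'E'
from h import *
go([629.8,73.7,43.2],0.3)
E
```

```text
t 25.82 tcp [629.7  73.6  43.4] az 0.34 tilt [ 1.e-04  0.e+00 -1.e+00] w 59.8 F [-0.4  0.6 -3. ] q6 0.9
shift now-axes mm [ 0.2  0.1 -0.1]
turn about tool x 0.04
az after 0.3 shift after turn [ 0.2  0.1 -0.1]
```

Request:
apply_moves:
  moves:
    - [[1, 0.0003, 0, 0, 0], [1, 0.0003, 0, 0, 0], [1, 0.0003, 0, 0, 0], [1, 0, 0, 0, 0], [1, 0, 0, 0, 0], [1, 0, 0, 0, 0], [1, 0, 0, 0, 0], [1, 0, 0, 0, 0]]

```text
time_s: 26.48
tcp_pos: [629.7, 73.7, 43.2]
eef_rot: [90.7, 90.0, 1.1]
ft_force: [-3.0, -0.1, 7.2]
grip_width: 59.7
```

Touching (+7 N). Release, rise, go to the short jar.

Request:
apply_moves:
  moves:
    - [[-1, 0, 0, 0, 0], [-1, 0, 0, 0, 0], [-1, 0, 0, 0, 0], [-1, 0, 0, 0, 0], [-1, 0, 0, 0, 0], [-1, 0, 0, 0, 0], [-1, -0.01, 0, 0, 0], [-1, -0.02, 0, 0, 0]]

```text
time_s: 27.15
tcp_pos: [628.2, 73.6, 71.4]
eef_rot: [-89.1, 89.8, -178.8]
ft_force: [-0.4, 0.4, 0.2]
grip_width: 91.1
```

Request:
apply_moves:
  moves:
    - [[-1, -0.03, 0, 0, 0], [-1, -0.04, 0, 0, 0], [-1, 0, -0.027, -0.025, 0], [-1, 0, -0.028, -0.026, 0], [-1, 0, -0.028, -0.026, 0], [-1, 0, -0.028, -0.026, 0], [-1, 0, -0.028, -0.026, 0], [-1, 0, -0.026, -0.025, 0]]

```text
time_s: 27.82
tcp_pos: [462.1, 227.6, 143.3]
eef_rot: [118.2, 90.0, 28.6]
ft_force: [0.9, 1.8, -0.2]
grip_width: 91.2
```

Request:
apply_moves:
  moves:
    - [[-1, 0, 0, 0, 0], [-1, 0, 0, 0, 0], [-1, 0, 0, 0, 0], [-1, 0, 0, 0, 0], [-1, 0, 0, 0, 0], [-1, 0, 0, 0, 0], [-1, 0, 0, 0, 0], [-1, 0, 0, 0, 0]]

```text
time_s: 28.48
tcp_pos: [463.9, 226.3, 142.4]
eef_rot: [-74.0, 90.0, -163.7]
ft_force: [-0.1, 0.3, 0.2]
grip_width: 91.3
```

```bash
python3 - <<'E'
from chk import *
top('e',629.8,73.7,97,38,'top')
go([463.6,227.6,21],0.3)
E
```

```text
e top (array([629.4,  71.1]), array([50.9, 52.2]), np.float64(-87.3), 434) ((629.467041015625, 70.85379028320312), (58.50310134887695, 55.05613708496094), 2.152815103530884)
t 28.53 tcp [463.9 226.4 142.5] az 0.31 tilt [-1.e-04 -0.e+00 -1.e+00] w 91.3 F [ 0.5 -0.  -0.6] q6 19.1
shift now-axes mm [121.5  -0.3  -1.2]
turn about tool x 0.01
az after 0.3 shift after turn [121.5  -0.3  -1.2]
```

View pics/ez_top.png

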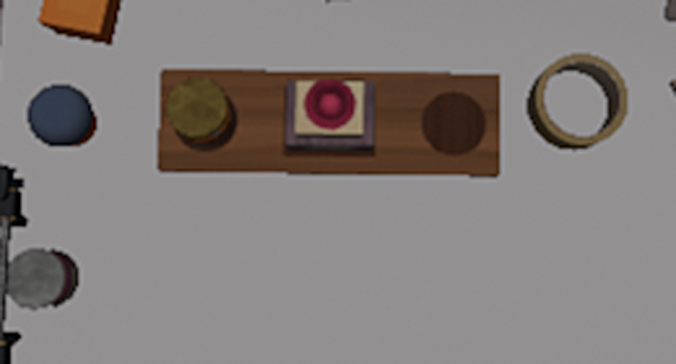

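Request:
apply_moves:
  moves:
    - [[-1, 0.02, -0.0003, -0.0012, 0], [-1, 0.03, 0, 0, 0], [-1, 0.03, 0, 0, 0], [-1, 0.03, 0, 0, 0], [-1, 0.016, 0, 0, 0], [-1, 0, 0, 0, 0], [-1, 0, 0, 0, 0], [-1, 0, 0, 0, 0]]

```text
time_s: 29.2
tcp_pos: [464.0, 228.0, 17.5]
eef_rot: [109.6, 89.9, 19.9]
ft_force: [-0.2, 0.0, 0.0]
grip_width: 91.3
```

```bash
python3 - <<'E'
from h import *
go([463.6,227.6,16],0.3)
p,d=snap('side','f.png');cv2.imwrite('pics/fz.png',cv2.resize(p[180:340,220:380,::-1],None,fx=4,fy=4,interpolation=2))
E
```

```text
t 29.2 tcp [464.  228.   17.5] az 0.33 tilt [ 1.1e-03  4.0e-04 -1.0e+00] w 91.3 F [-0.2  0.   0. ] q6 19.2
shift now-axes mm [ 1.5 -0.4  0.4]
turn about tool x 0.03
az after 0.3 shift after turn [ 1.5 -0.4  0.4]
```

View pics/fz.png

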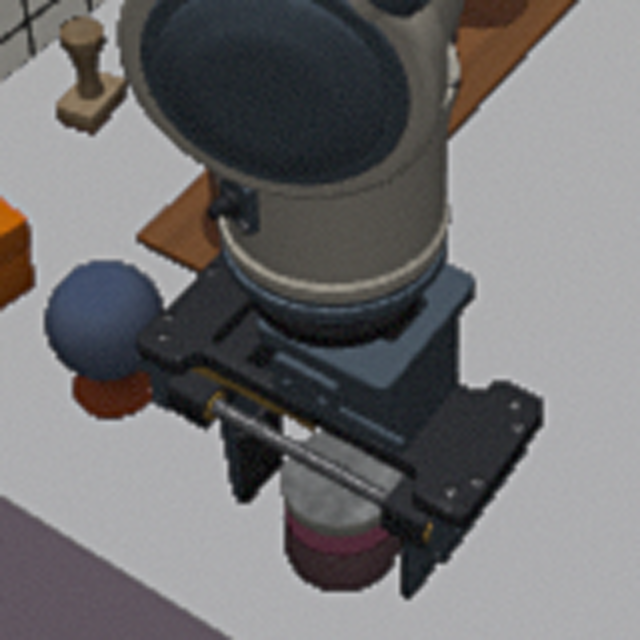

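Request:
apply_moves:
  moves:
    - [[1, 0, 0, 0, 0], [1, 0, 0, 0, 0], [1, 0, 0, 0, 0], [1, 0, 0, 0, 0], [1, 0, 0, 0, 0], [1, 0, 0, 0, 0], [1, 0, 0, 0, 0], [1, 0, 0, 0, 0]]

```text
time_s: 29.92
tcp_pos: [463.5, 227.9, 16.7]
eef_rot: [110.5, 90.0, 20.9]
ft_force: [-0.9, -0.7, 7.2]
grip_width: 59.7
```

```bash
python3 - <<'E'
from h import *
go([463.6,227.6,16],0.3)
E
```

```text
t 29.92 tcp [463.5 227.9  16.7] az 0.34 tilt [ 2.e-04  1.e-04 -1.e+00] w 59.7 F [-0.9 -0.7  7.2] q6 19.2
shift now-axes mm [0.7 0.1 0.3]
turn about tool x 0.04
az after 0.3 shift after turn [0.7 0.1 0.3]
```

Request:
apply_moves:
  moves:
    - [[1, -0.01, 0, 0, 0], [1, -0.02, 0, 0, 0], [1, -0.02, 0, 0, 0], [1, 0, 0, 0.015, 0], [1, 0, 0, 0.03, 0], [1, 0, 0, 0.036, 0], [1, 0, 0, 0.036, 0], [1, 0, 0, 0.036, 0]]

```text
time_s: 30.58
tcp_pos: [464.0, 73.6, 67.1]
eef_rot: [88.1, 90.0, -1.6]
ft_force: [0.6, -0.2, -2.1]
grip_width: 59.6
```

Request:
apply_moves:
  moves:
    - [[1, 0, 0, 0.036, 0], [1, 0, 0, 0.036, 0], [1, 0, 0, 0.036, 0], [1, 0, 0, 0.036, 0], [1, 0, 0, 0.036, 0], [1, 0, 0, 0.036, 0], [1, 0, 0, 0.03, 0], [1, 0, 0, 0.015, 0]]

```text
time_s: 31.25
tcp_pos: [466.0, -189.7, 67.2]
eef_rot: [47.4, 89.9, -42.4]
ft_force: [0.6, 0.3, -1.6]
grip_width: 59.5
```

```bash
python3 - <<'E'
from chk import *
go([631.2,-186.5,67],0.3)
top('g',629.5,72.5,97,38,'top');top('g',629.5,72.5,97,38,'side')
E
```

```text
t 31.25 tcp [ 466.  -189.7   67.2] az 0.23 tilt [ 0.0011 -0.001  -1.    ] w 59.5 F [ 0.6  0.3 -1.6] q6 -29.1
shift now-axes mm [  0.4 165.2  -2.5]
turn about tool x -0.07
az after 0.3 shift after turn [  0.4 165.2  -2.3]
g top (array([629.3,  71. ]), array([50.8, 52. ]), np.float64(-84.6), 435) ((629.467041015625, 70.85379028320312), (58.50310134887695, 55.05613708496094), 2.152815103530884)
g side (array([627.7,  74.5]), array([52. , 57.3]), np.float64(41.3), 402) ((628.1953125, 74.38941955566406), (56.81996154785156, 61.71018600463867), 35.52205276489258)
```

View pics/gz_side.png

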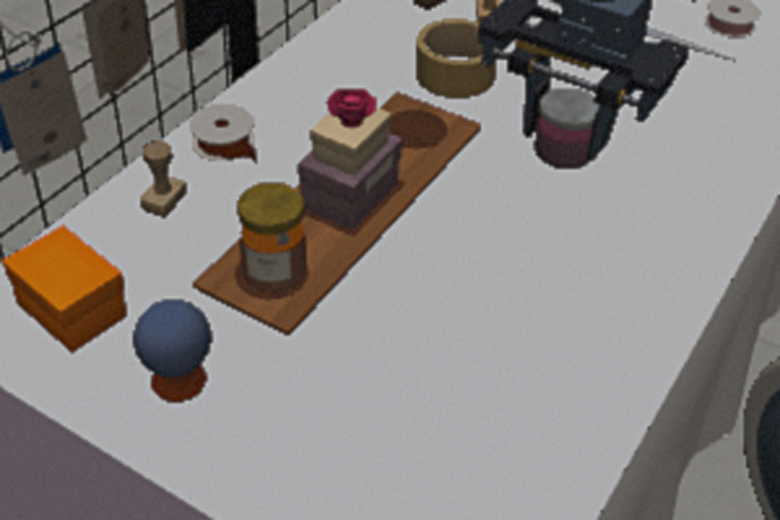

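```bash
python3 - <<'E'
from chk import *
go([631.2,-186.5,67],0.3)
p,d=snap('side','h_side.png');W=world('side',d);x,y,z=W[...,0],W[...,1],W[...,2]
a=(abs(x-466)<40)&(abs(y+190)<40)&(abs(z-111)<5)
a=a&(abs(p.max(-1).astype(int)-p.min(-1))<14)&(p.sum(-1)>210)
print(momc('side',a,111),cv2.minAreaRect(cont('side',a,111)[:,:2].astype(np.float32)))
q=p.copy();q[a]=[0,255,0];cv2.imwrite('pics/h.png',cv2.resize(np.hstack([p,q])[130:210,:][:,list(range(350,460))+list(range(990,1100)),::-1],None,fx=3.5,fy=3.5,interpolation=2))
E
```

```text
t 31.35 tcp [ 466.1 -188.7   67. ] az 0.17 tilt [ 1.e-03 -8.e-04 -1.e+00] w 59.3 F [ 0.2 -0.1 -1.9] q6 -29.0
shift now-axes mm [  0.2 165.1  -1.8]
turn about tool x -0.13
az after 0.3 shift after turn [  0.2 165.1  -1.4]
(array([ 466.9, -185.6]), array([48.2, 54.7]), np.float64(31.8), 260) ((466.66412353515625, -186.16798400878906), (51.95923614501953, 59.03603744506836), 26.19192886352539)
```

View pics/h.png

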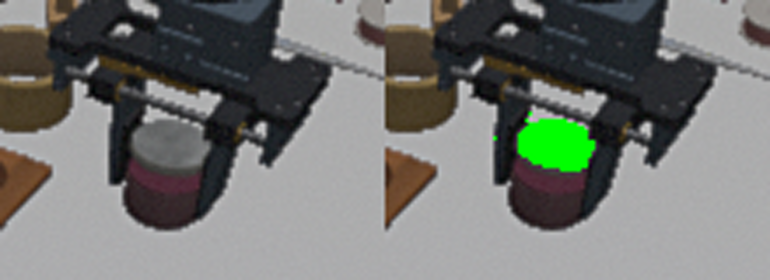

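Request:
apply_moves:
  moves:
    - [[1, 0, 0.02, 0, 0], [1, 0, 0.03, -0.001, 0], [1, 0, 0.036, 0, 0], [1, 0, 0.036, 0, 0], [1, 0, 0.03, 0, 0], [1, 0.01, 0.013, 0, 0], [1, 0.01, 0, 0, 0], [1, 0, 0, 0, 0]]

```text
time_s: 32.07
tcp_pos: [629.7, -182.2, 44.5]
eef_rot: [-112.8, 89.8, 157.6]
ft_force: [-1.4, 1.1, -2.2]
grip_width: 59.5
```

Request:
apply_moves:
  moves:
    - [[1, 0.005, 0, 0, 0], [1, 0.005, 0, 0, 0], [1, 0, 0, 0, 0], [1, 0, 0, 0, 0], [1, 0, 0, 0, 0], [1, 0, 0, 0, 0], [1, 0, 0, 0, 0], [1, 0, 0, 0, 0]]

```text
time_s: 32.73
tcp_pos: [630.9, -184.3, 36.8]
eef_rot: [62.6, 90.0, -27.1]
ft_force: [-0.5, -0.3, -1.7]
grip_width: 59.7
```

```bash
python3 - <<'E'
from h import *
go([631.2,-187,28.7],0.3)
E
```

```text
t 32.73 tcp [ 630.9 -184.3   36.8] az 0.33 tilt [ 3.e-04 -1.e-04 -1.e+00] w 59.7 F [-0.5 -0.3 -1.7] q6 -21.8
shift now-axes mm [8.1 0.3 2.7]
turn about tool x 0.03
az after 0.3 shift after turn [8.1 0.3 2.7]
```

Request:
apply_moves:
  moves:
    - [[1, 0.003, 0.0003, 0.0027, 0], [1, 0.002, 0, 0, 0], [1, 0.001, 0, 0, 0], [1, 0.0005, 0, 0, 0], [1, 0.0005, 0, 0, 0], [1, 0, 0, 0, 0], [1, 0, 0, 0, 0], [1, 0, 0, 0, 0]]

```text
time_s: 33.4
tcp_pos: [631.2, -186.8, 29.6]
eef_rot: [79.8, 90.0, -9.8]
ft_force: [0.5, -0.6, -1.5]
grip_width: 59.8
```

```bash
python3 - <<'E'
from h import *
go([631.2,-187,28.7],0.3)
E
```

```text
t 33.4 tcp [ 631.2 -186.8   29.6] az 0.34 tilt [ 1.e-04 -0.e+00 -1.e+00] w 59.8 F [ 0.5 -0.6 -1.5] q6 -22.0
shift now-axes mm [0.9 0.  0.2]
turn about tool x 0.04
az after 0.3 shift after turn [0.9 0.  0.2]
```

Request:
apply_moves:
  moves:
    - [[1, 0.0004, 0, 0, 0], [1, 0.0004, 0, 0, 0], [1, 0.0003, 0, 0, 0], [1, 0, 0, 0, 0], [1, 0, 0, 0, 0], [1, 0, 0, 0, 0], [1, 0, 0, 0, 0], [1, 0, 0, 0, 0]]

```text
time_s: 34.07
tcp_pos: [631.2, -186.9, 28.8]
eef_rot: [65.7, 90.0, -24.0]
ft_force: [-1.8, 0.3, 4.8]
grip_width: 59.5
```

Request:
apply_moves:
  moves:
    - [[-1, 0, 0, 0, 0], [-1, 0, 0, 0, 0], [-1, 0, 0, 0, 0], [-1, 0, 0, 0, 0], [-1, 0, 0, 0, 0], [-1, 0, 0, 0, 0], [-1, -0.01, 0, 0, 0], [-1, -0.02, 0, 0, 0]]

```text
time_s: 34.73
tcp_pos: [629.8, -186.3, 57.2]
eef_rot: [-112.4, 89.8, 157.9]
ft_force: [-0.7, -0.5, 0.4]
grip_width: 91.3
```

Request:
apply_moves:
  moves:
    - [[-1, -0.03, 0, 0, 0], [-1, -0.04, 0, 0, 0], [-1, -0.03, 0, 0, 0], [-1, 0, -0.036, 0, 0], [-1, 0, -0.036, 0, 0], [-1, 0, -0.036, 0, 0], [-1, 0, -0.036, 0, 0], [-1, 0, -0.036, 0, 0]]

```text
time_s: 35.4
tcp_pos: [449.5, -187.6, 159.2]
eef_rot: [56.5, 89.9, -33.1]
ft_force: [0.5, -1.0, -0.4]
grip_width: 91.3
```

Request:
apply_moves:
  moves:
    - [[-1, 0, 0, 0.03, 0], [-1, 0, 0, 0.03, 0], [-1, 0, 0, 0.03, 0], [-1, 0, 0, 0, 0], [-1, 0, 0, 0, 0], [-1, 0, 0, 0, 0], [-1, 0, 0, 0, 0], [-1, 0, 0, 0, 0]]

```text
time_s: 36.07
tcp_pos: [451.7, -277.1, 158.6]
eef_rot: [-150.3, 90.0, 120.0]
ft_force: [-0.6, 1.0, 0.2]
grip_width: 91.1
```

```bash
python3 - <<'E'
from chk import *
go([631.2,-187,28.7],0.3)
for c in['top','side']:
    top('k',631.2,-187,72,36,c,5);top('k',629.5,72.5,97,38,c);top('k',630.5,-56,131,40,c,12)
    p,d=env.read_camera(c);a,b,e,f=(165,225,240,395) if c=='top' else (140,260,245,375)
    cv2.imwrite('pics/kk_%s.png'%c,cv2.resize(p[a:b,e:f,::-1],None,fx=5,fy=5,interpolation=2)[:600,:800])
E
```

```text
t 36.07 tcp [ 451.7 -277.1  158.6] az 0.39 tilt [-1.e-04  2.e-04 -1.e+00] w 91.1 F [-0.6  1.   0.2] q6 -38.4
shift now-axes mm [129.9 180.1 -88.8]
turn about tool x 0.09
az after 0.3 shift after turn [129.9 180.  -89.1]
k top (array([ 630.8, -186. ]), array([50.9, 51.4]), np.float64(80.4), 409) ((629.7838745117188, -187.0018310546875), (57.13966751098633, 56.536964416503906), 1.117895245552063)
k top (array([629.5,  71. ]), array([51., 52.]), np.float64(-71.0), 437) ((629.4893798828125, 70.85462951660156), (58.4583854675293, 55.05613708496094), 2.152815103530884)
k top (array([629.8, -56.7]), array([40.2, 41.5]), np.float64(55.7), 281) ((628.3882446289062, -57.03926086425781), (46.3692741394043, 43.326011657714844), 1.1171084642410278)
k side (array([ 629.7, -183.2]), array([51.6, 58.5]), np.float64(24.9), 253) ((630.1546630859375, -182.00515747070312), (56.59458923339844, 65.11146545410156), 29.932825088500977)
k side (array([627.6,  74.5]), array([51.7, 57.6]), np.float64(41.9), 404) ((628.1395263671875, 74.43467712402344), (57.21834945678711, 61.217445373535156), 33.939002990722656)
k side (array([627. , -51.7]), array([40.9, 45. ]), np.float64(35.6), 189) ((626.1856689453125, -49.62005615234375), (45.86452865600586, 48.15100860595703), 34.111183166503906)
```

View pics/kk_top.png

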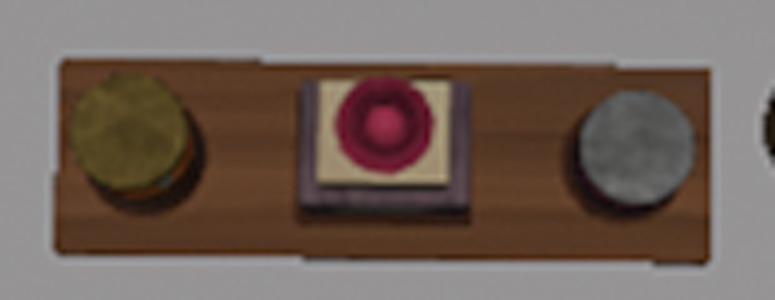

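View pics/kk_side.png

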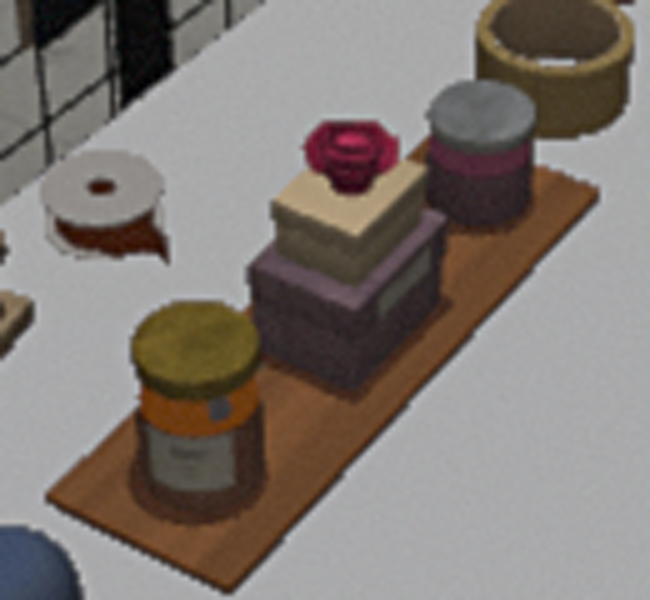

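```bash
python3 -c "
from cell import env
print(env.sign_off())"
```

```text
the job is handed in; nothing more can be done
None
```

The gift display is set out as asked and the job is handed in, at about 36 s on the robot's clock. The order was large box, small box, soap rose, tall jar (ball end), short jar (other end). Each piece was lowered close to its calculated resting height before I let go, and contact force was clearly felt only for the two jars. The hand is open and clear of everything.

**Stack:** in the last look at each piece, the top camera puts both boxes and the rose within about 1 mm of the inlay centre. The boxes are square to within about 1–2°, which is about the limit of that measurement. The rose is upright.

**Short jar:** it stands within about 1 mm of its disc's centre.

**Tall jar:** it reads about 2–2.5 mm from its disc's centre, towards the boxes, but still inside the disc. I left it there rather than handle it again.

**Disagreement between cameras:** the side camera reads 3–5 mm further along y than the top camera for nearly all the raised tops. I treated that as a calibration offset.

I did not go near the stamp, the ribbon spool or the orange look-alike box. The last overview pictures showed them where they were, though I did not measure their positions.

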